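# Take a seed sample out of the dryer for weighing

### The arm

A 7-joint arm with a two-finger parallel gripper is mounted at the origin on the work surface. World frame = base frame: x ahead of the robot, y to its left, z up, the work surface at z = 0. Lengths are in m, angles in rad, forces in N, time in s.
With the tool pointing down it reaches from about 0.425 to 1.025 m from the base axis. Payload 3.6 kg.
Tool frame: the origin (TCP) lies at the very end of the fingers, on their centre line; the grasp point (between the pads) lies 19 mm behind it (hold_point_z is the distance from the TCP to the grasp point, in m); z points along the fingers, x is the direction in which the jaws open and shut, and the axes are right-handed (so a half turn about z gives the same grasp; the last joint's range is limited). The gripper opens to 85 mm and grips with 20 to 120 N. Pads are 22 mm wide; open, the fingers measure 114 mm over their backs; the gripper's body (76 mm by 85 mm) begins 54 mm behind the grasp point. The pads swing forward as they close: fully open they stand 13 mm farther back than shut.
Start: joints at [-0.093, 0.591, 0.048, 1.609, -0.033, 0.943, -0.034], TCP at [0.725, 0, 0.231] pointing down, gripper open.
Joint ranges: [-2.69, 2.69], [-0.47, 2.24], [-1.27, 1.36], [0.19, 2.51], [-1.53, 4.68], [0.08, 2.07], [-3.09, 3.09]. Speed limits (rad/s): [2.57, 2.57, 3.14, 3.14, 3.14, 3.14, 3.14].

### API

Orientations are given as a unit quaternion [x, y, z, w].
In Python, from rig import get_state, get_image, job_done, hold_point_z gives the robot as it stands.
- The arm moves only by the tool move_arm, never from a script. Its arguments are lists of equal length, an entry for each row: "rot": the turn, a rotation vector about the world's x, y, z in rad, a list of three; "linear": the shift along the world's x, y, z in cm, a list of three; "claw": the opening, from -1 (shut) to 1 (fully open). A call has exactly 5 rows; each row shifts and turns the commanded pose from where the row before left it; what a row does not reach is not made up. A row lasts 1/12 s, in which the tool goes at most 41.7 mm and 7.16 degrees, less where a joint would pass 70% of its speed; a pose out of reach is approached as far as the arm can. A call with a gripper value outside its range is refused whole. The fingers move at their own pace and stop on an object; "squeeze" is the grip in N (left out, the last holds). Time passes only in rows, so rows that do not move let the fingers close, or fill a call up. It gives the time, the measured TCP pose, the force and the opening at its end, in the units of the state.
- get_state(): the state, without advancing time (a new reading comes with each control period).
- get_image(name): name is "scene" or "side" or "wrist"; returns a dict with "pixels" (400x640x3 uint8, blue, green, red), "K" (3x3 intrinsics, pixels), "view" (4x4, takes a point from world to camera coordinates). Camera axes: x right, y down, z forward; pixel columns grow to the right and rows downward; lengths in m; the calibration is good to about 2 mm. A picture is of the moment at which its call begins. There is no depth.
- job_done(): hands the job in, once; it reports no verdict.
The state is a dict: "time": time; "joint_positions": joint angles; "joint_vel": joint speeds; "effort": joint torques, N m; "tool_pos": TCP position; "tool_rot": TCP orientation; "force": force on the tool from outside, world axes, zero at the start; "torque": the same for the moment, N m; "finger_gap": opening from 0.0 (shut) to 1.0 (fully open).
Only numpy, scipy, OpenCV 4.12 (cv2) and the standard library are available. Lean on these libraries where they do the work, as an engineer would, in place of code of your own. Each camera call takes 0.05 s, during which the arm holds its last target.

### The job

The warm spell of the seed dryer is over: first turn its selector down to full cool air, the second click up from the off stop (the large blue dot), then pull the tray all the way out to its stop and leave it out. Lift the tin with the orange lid off the tray and set it upright in the middle of the balance pan without dropping it; leave the other tins standing on the tray and everything else on the bench where it is.

Things in the scene. Friction and masses are not known exactly. Their poses are not given: they have to be found in the camera images.
- dial (a joint): Angle of the dryer's selector, rad: 0 at the off stop (anticlockwise end), growing clockwise seen from outside. Six detents 0.436 (25 degrees) apart: 0 off, 0.436 low cool air, 0.873 full cool air, 1.309, 1.745, 2.182 (other stop) warm. Dots on the plate, in that order: white, small blue, large blue, yellow, orange, red. Starts in a warm place. 0.15 N m moves it; let go near a place it snaps in.
- dial_grip (a point): Point to grip the selector on its axis, 12 mm below its top, 30 mm above its grey plate. Disc 50 mm across, 6 high, black, with a bar 46 long, 12 wide, 34 high. Axes turn with it: z out along its axis, x along the bar to the end with the white pointer line, y across the bar. On the dryer's light blue right part, sloping 20 degrees; the tray part, 65 mm to the left, rises 14 mm above the plate.
- tray (a joint): How far the dryer's tray is pulled out, in m: 0 shut, 0.16 at its stop. It starts shut; it slides with about 3 N of friction and stays where it is left.
- tray_handle (a point): Middle of the tray's bar handle: level steel bar 10 mm thick, 130 mm long, 40 mm in front of the tray's white front panel, 115 mm above the bench, with a post to the panel at each end. Moves with the tray. Axes are the dryer's: x to its back (the tray pulls out along -x), y along the bar, z up. The dryer is 300 mm deep, 400 wide, 150 high, its front face 52 mm behind this point when shut.
- tray_floor (a point): Middle of the upper side of the tray's slotted steel floor, 86 mm above the bench; moves with the tray, axes as tray_handle's. Floor 220 mm long (x), 230 wide between 15 mm high rims; the front panel's inner face is 110 mm in front of this point and the panel rises 50 mm above the floor.
- tin_orange: Round aluminium sample tin with a perforated orange lid, 54 mm across, 40 mm high, about 90 g. Origin at the centre of its underside, z up. The three tins stand side by side on the tray, about 80 mm from centre to centre, in any order and about 72 mm behind the front panel; they are hidden until the tray is out.
- tin_blue: The same tin with a blue lid; stays on the tray.
- tin_white: The same tin with a white lid; stays on the tray.
- balance_pan (a point): Centre of the upper side of the balance's round steel pan, 130 mm across, 71 mm above the bench. The balance is light blue, 260 mm long, 180 mm wide, fixed, with its keypad towards the robot; z up.
- amber_a: Bystander: amber bottle with black cap, 72 mm across, 150 mm high. Origin at the centre of its underside.
- amber_b: Bystander: the same amber bottle with a white label.
- beaker: Bystander: glass beaker, 72 mm across, 90 mm high. Origin at the centre of its underside.
- petri: Bystander: shut glass dish with a few seeds, 90 mm across, 16 mm high, lying in front of the robot. Origin at the centre of its underside.
- forceps: Bystander: steel forceps lying on the bench, 150 mm long, 6 mm high. Origin at their middle.

How it is judged:
By the outcome, as a careful person would: the job done as asked, in the order asked, and still so for the second after the job is handed in, with the robot touching nothing.
It also fails if it takes over 72 s, if anything falls off the work surface, if the arm or the gripper's body presses on something with over 40 N, if the wrist force passes 120 N, or if a joint passes its speed limit or range.

## Working session

There is one attempt and no reset: what is moved stays moved. The work goes in short steps, Python scripts to look and compute and a tool call to move; the robot and the scene stay as the last step left them, time stands still between calls to the robot, and variables do not carry over. Pictures are saved under pics/ and viewed, and the job is handed in when it is done.

Besides the shell and the picture viewer there is one more tool, called after ">>>" by a JSON object that holds its "op" and its "data". move_arm: Moves the arm, as the interface text tells. Its arguments: {"type":"object","properties":{"rot":{"type":"array"},"linear":{"type":"array"},"claw":{"type":"array"},"squeeze":{"type":"number"}},"required":["rot","linear","claw"]}

```bash
ls; mkdir -p pics
cat > h.py <<'E'
import numpy as np, cv2
from rig import get_state,get_image,job_done,hold_point_z
def snap(name,out):
    im=get_image(name); cv2.imwrite('pics/'+out+'.png',im['pixels']); np.savez('pics/'+out+'.npz',K=im['K'],view=im['view'],px=im['pixels']); return im
def ld(out): return np.load('pics/'+out+'.npz')
def ray(d,u,v):
    K,V=d['K'],d['view']; R=V[:3,:3]; t=V[:3,3]
    return -R.T@t, R.T@np.linalg.solve(K,[u,v,1.])
def onz(d,u,v,z):
    o,r=ray(d,u,v); return o+r*(z-o[2])/r[2]
def proj(d,p):
    q=d['view'][:3,:3]@np.asarray(p,float)+d['view'][:3,3]; q=d['K']@q; return q[:2]/q[2]
def tri(*obs):
    A=np.zeros((3,3));b=np.zeros(3)
    for d,u,v in obs:
        o,r=ray(d,u,v); r=r/np.linalg.norm(r); P=np.eye(3)-np.outer(r,r); A+=P;b+=P@o
    return np.linalg.solve(A,b)
def crop(out,x0,y0,x1,y1,s,new):
    p=ld(out)['px'][y0:y1,x0:x1]; cv2.imwrite('pics/'+new+'.png',cv2.resize(p,None,fx=s,fy=s,interpolation=cv2.INTER_CUBIC))
E
python3 - <<'E'
from h import *
for n in ['scene','side','wrist']: snap(n,n+'0')
s=get_state(); print(s, hold_point_z)
for n in ['scene0','side0','wrist0']:
    d=ld(n); print(n,ray(d,320,200),d['K'][0,0])
E
```

```text
pics
{'time': 0.15, 'joint_positions': array([-0.0935148 ,  0.59193837,  0.04834473,  1.60953767, -0.03330184,
        0.94272833, -0.03366722]), 'joint_vel': array([-3.20389263e-04, -1.70857818e-03,  1.54664635e-03, -3.88236810e-03,
       -5.78341229e-04, -4.08248070e-05,  8.65129355e-04]), 'effort': array([ 2.83839137e-03, -5.49247491e+01,  1.54947661e+00, -1.98453355e+01,
        9.54968476e-03,  5.72513367e-03,  5.49048636e-06]), 'tool_pos': array([7.24343753e-01, 2.13792521e-06, 2.30379058e-01]), 'tool_rot': array([ 9.99999591e-01,  4.87228960e-05, -9.01183678e-04,  5.94904086e-05]), 'force': array([0.31387055, 0.33773804, 0.19020873]), 'torque': array([ 0.01298229,  0.00464418, -0.03524068]), 'finger_gap': 0.997975037180967} 0.0187
scene0 (array([ 1.13404976, -0.98715203,  1.27357481]), array([-0.3407703 ,  0.62181061, -0.70528664])) 450.71089334589624
side0 (array([-0.19909439,  0.69054395,  1.34345247]), array([ 0.47168956, -0.44429666, -0.76167358])) 510.2015486294455
wrist0 (array([0.72382794, 0.07254413, 0.37334903]), array([ 0.02385118, -0.28759727, -0.95784712])) 359.7183161190223
```

View pics/scene0.png

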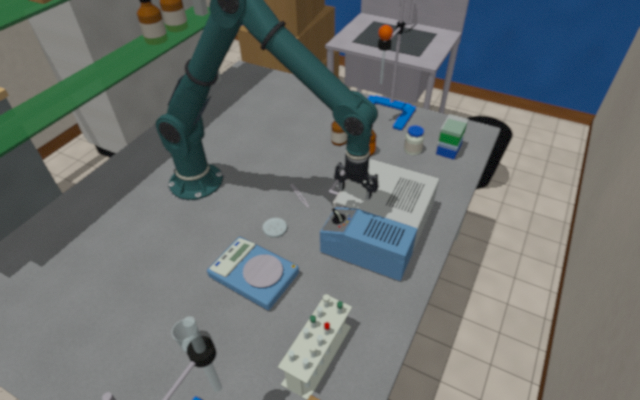

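View pics/side0.png

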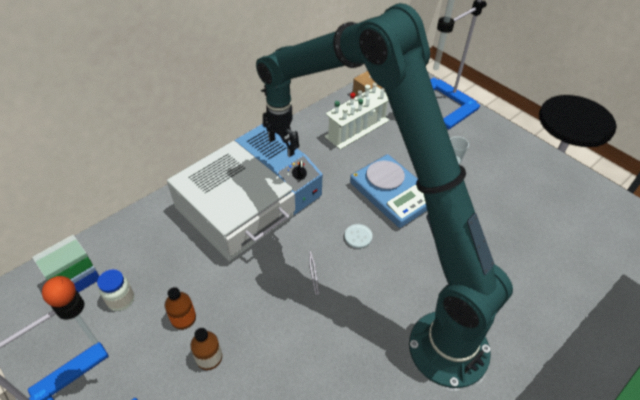

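View pics/wrist0.png

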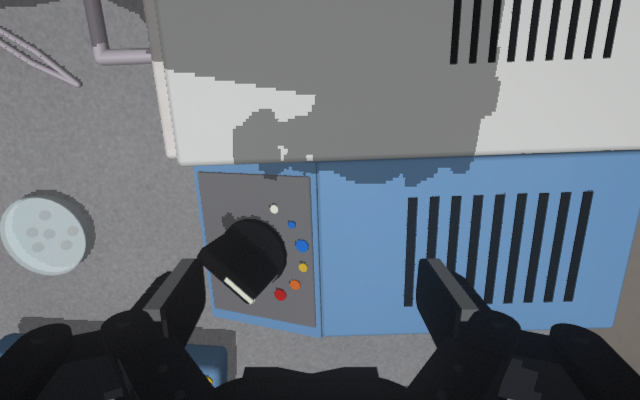

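Run:
```python
from h import *
crop('wrist0',180,155,340,345,4,'w0c')
d=ld('wrist0'); print(d['view'])
```

```text
[[ 9.99994770e-01 -1.66247682e-04 -3.22980060e-03 -7.22606252e-01]
 [ 7.54372590e-04 -9.59138824e-01  2.82934882e-01 -3.65996124e-02]
 [-3.14486442e-03 -2.82935839e-01 -9.59133683e-01  3.80893307e-01]
 [ 0.00000000e+00  0.00000000e+00  0.00000000e+00  1.00000000e+00]]
```

View pics/w0c.png

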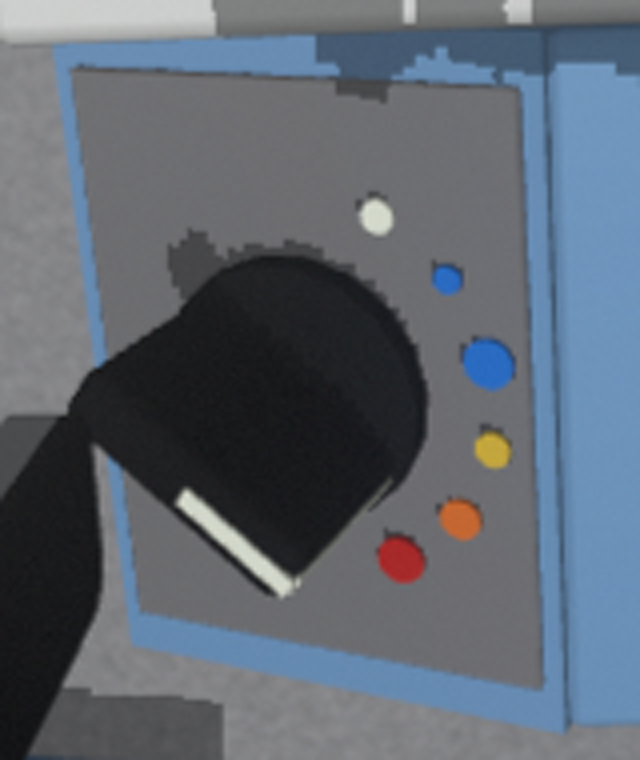

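Run:
```python
from h import *
d=ld('wrist0')
for z in (0.11,0.136): print(onz(d,257,252,z), onz(d,180,163,.15),onz(d,640,150,.15))
crop('side0',160,120,340,270,4,'s0c')
crop('scene0',190,160,450,310,3,'c0c')
```

```text
[ 0.68038311 -0.0499424   0.11      ] [0.64102755 0.02974624 0.15      ] [0.92780885 0.03805462 0.15      ]
[ 0.68467234 -0.03784952  0.136     ] [0.64102755 0.02974624 0.15      ] [0.92780885 0.03805462 0.15      ]
```

View pics/s0c.png

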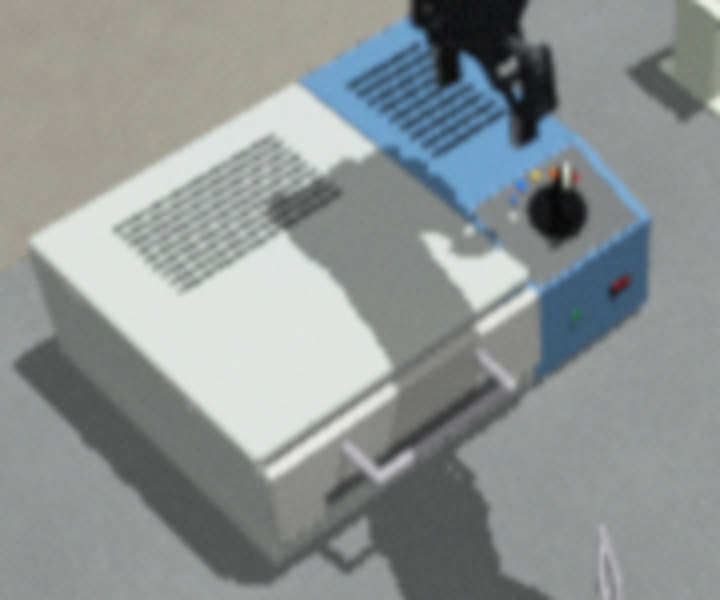

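View pics/c0c.png

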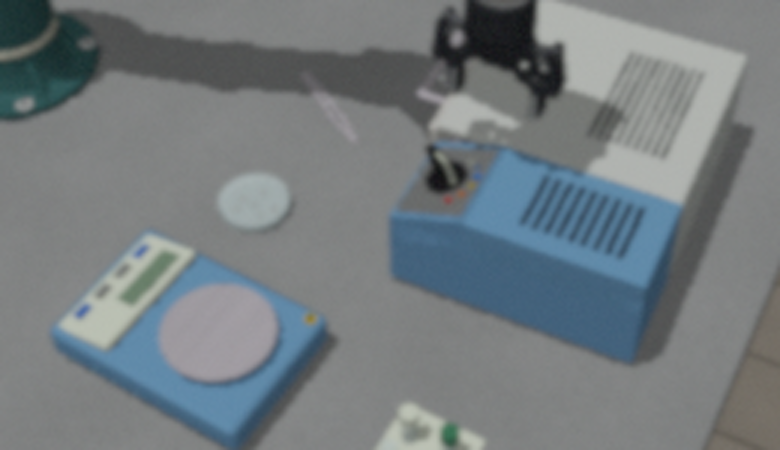

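>>> {"op": "move_arm", "data": {"rot": [[0,0,0],[0,0,0],[0,0,0],[0,0,0],[0,0,0]], "linear": [[-2,2,1],[-3,2,1],[-3,2,1],[-2,2,1],[0,0,0]], "claw": [1,1,1,1,1]}}

```text
time: 0.57
tool_pos: [0.621, 0.0865, 0.2729]
tool_rot: [1.0, 0.004, -0.001, -0.002]
force: [-0.1, 1.7, -0.5]
finger_gap: 1.0
```

Run:
```python
from h import *
snap('wrist','wrist1'); print(get_state()['tool_pos'])
```

```text
[0.62324644 0.08379402 0.27237382]
```

View pics/wrist1.png

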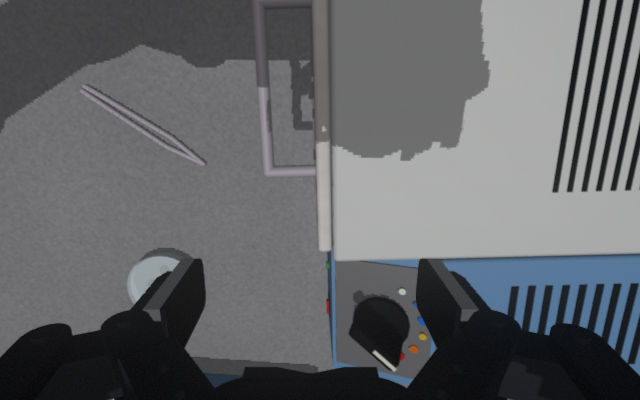

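Run:
```python
from h import *
crop('wrist1',320,250,440,390,5,'w1c')
```

```text
(no output)
```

View pics/w1c.png

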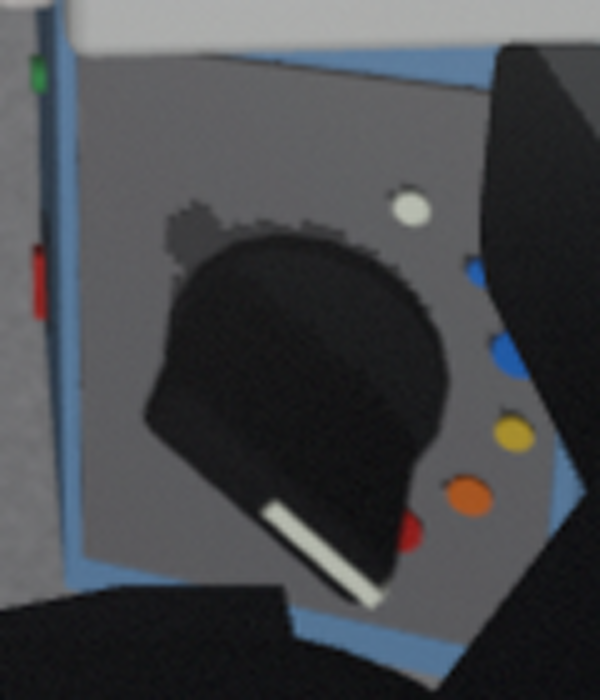

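Run:
```python
from h import *
a=ld('wrist0');b=ld('wrist1')
P={'white':(274,209.25,402.2,291.8),'yel':(303,267.5,422.8,336.8),'ora':(295.25,284.75,413.8,349.2),'out':(252,302.5,395.4,370.6),'inn':(225.75,278.75,374,351.4)}
for k,(u,v,p,q) in P.items():
    X=tri((a,u,v),(b,p,q)); print(k,X.round(4),(proj(a,X)-[u,v]).round(1))
for u,v in ((268,171),(262,3)): print('handle',onz(b,u,v,.12))
print('panel top',onz(b,326,250,.136),onz(b,322,10,.136))
print('body edge',onz(b,335,258,.15),onz(b,640,254,.15))
```

```text
white [ 0.6987 -0.0028  0.1442] [-0.  0.]
yel [ 0.7181 -0.0426  0.1507] [-0.  0.]
ora [ 0.7124 -0.0576  0.1478] [-0.1  0.1]
out [ 0.6878 -0.0497  0.1824] [-0.1  0.2]
inn [ 0.6714 -0.0372  0.1762] [-0.1  0.1]
handle [0.58413573 0.09594167 0.12      ]
handle [0.58286687 0.22281188 0.12      ]
panel top [0.63348256 0.03156154 0.136     ] [0.62701439 0.21519786 0.136     ]
body edge [0.64023466 0.03092422 0.15      ] [0.8855807  0.03666567 0.15      ]
```

```bash
cat > fitd.py <<'E'
from h import *
from scipy.optimize import least_squares
a=ld('wrist0');b=ld('wrist1')
D0=[(274,209.25),(291.5,224.75),(302.25,245.75),(303,267.5),(295.25,284.75),(280.25,294.75)]
D1={0:(402.2,291.8),3:(422.8,336.8),4:(413.8,349.2)}
T=np.radians(20)
def frame(psi):
    eu=np.array([np.cos(T)*np.cos(psi),np.cos(T)*np.sin(psi),np.sin(T)]); el=np.array([-np.sin(psi),np.cos(psi),0]); return eu,el,np.cross(eu,el)
def res(p):
    c=p[:3];psi,r,ph,th,ri,ro=p[3:]
    eu,el,ez=frame(psi); out=[]
    dd=lambda k:c+r*(eu*np.cos(ph-k)+el*np.sin(ph-k))
    for k in range(6): out+=list(proj(a,dd(k*.4363))-D0[k])
    for k,v in D1.items(): out+=list(proj(b,dd(k*.4363))-v)
    for rr,q0,q1 in ((ro,(252,302.5),(395.4,370.6)),(ri,(225.75,278.75),(374,351.4))):
        X=c+.042*ez+rr*(eu*np.cos(ph-th)+el*np.sin(ph-th))
        out+=list(proj(a,X)-q0)+list(proj(b,X)-q1)
    out+=[(psi-.024)/.01,(c[2]-.136)/.001,(ph-1.09)/.1]
    return np.array(out)
if __name__=='__main__':
    s=least_squares(res,[.68,-.04,.136,.024,.033,1.09,1.8,0,.023]); print(s.x.round(4),s.fun.round(1))
    c=s.x[:3];psi=s.x[3];ph=s.x[5]; eu,el,ez=frame(psi); print('th deg',np.degrees(s.x[6]),'phi',np.degrees(ph),'grip',c+.03*ez,'normal',ez)
E
python3 fitd.py
```

```text
[ 6.8430e-01 -3.6600e-02  1.3660e-01  2.1800e-02  3.6800e-02  1.1054e+00
  1.7140e+00  1.3000e-03  2.3000e-02] [ 0.8 -0.1  0.6  0.3  0.1  0.2  0.3 -0.3  0.  -0.2  0.2 -0.1 -0.2 -0.6
 -0.5 -0.7 -0.3 -0.6 -0.   0.1  0.1 -0.2 -0.8  1.  -0.5  0.6 -0.2  0.6
  0.2]
th deg 98.20424567852528 phi 63.33222693513121 grip [ 0.67400374 -0.0367971   0.16477556] normal [-0.34193906 -0.00744687  0.93969262]
```

```bash
cat > plan.py <<'E'
from h import *
from scipy.spatial.transform import Rotation as R
def go(p0,q0,p1,R1,n=None):
    rv=(R1*R.from_quat(q0).inv()).as_rotvec(); d=(np.asarray(p1)-p0)*100
    print('rotvec',rv.round(4),'deg',np.degrees(np.linalg.norm(rv)).round(2),'shift cm',d.round(2))
    if n: print('per row',(rv/n).round(4),(d/n).round(3))
from fitd import frame
C=np.array([.6843,-.0366,.1366]);PSI=.0218;PH=1.1054
def dialR(th):
    eu,el,ez=frame(PSI); g=PH-th+np.pi/2
    x=eu*np.cos(g)+el*np.sin(g); z=-ez
    return R.from_matrix(np.c_[x,np.cross(z,x),z])
E
python3 - <<'E'
from plan import *
s=get_state(); _,_,ez=frame(PSI)
go(s['tool_pos'],s['tool_rot'],C+.075*ez,dialR(1.745),9)
print(C+.015*ez)
E
```

```text
rotvec [-0.1604 -0.3266  0.9369] deg 57.59 shift cm [  3.54 -12.1   -6.53]
per row [-0.0178 -0.0363  0.1041] [ 0.393 -1.344 -0.726]
[ 0.67917092 -0.03671183  0.15069539]
```

>>> {"op": "move_arm", "data": {"rot": [[-0.018,-0.036,0.104],[-0.018,-0.036,0.104],[-0.018,-0.036,0.104],[-0.018,-0.036,0.104],[-0.018,-0.036,0.104]], "linear": [[0.4,-1.3,0],[0.4,-1.3,0],[0.4,-1.3,-0.5],[0.4,-1.3,-0.5],[0.4,-1.3,-0.5]], "claw": [1,1,1,1,1]}}

```text
time: 1.03
tool_pos: [0.6459, 0.0135, 0.2558]
tool_rot: [0.961, 0.259, 0.09, 0.045]
force: [-0.2, -0.4, -0.0]
finger_gap: 0.999
```

>>> {"op": "move_arm", "data": {"rot": [[-0.018,-0.036,0.104],[-0.018,-0.036,0.104],[-0.018,-0.036,0.104],[-0.016,-0.036,0.104],[0,0,0]], "linear": [[0.4,-1.4,-1],[0.4,-1.4,-1],[0.4,-1.4,-1],[0.3,-1.4,-1],[0,0,-0.6]], "claw": [1,1,1,1,1]}}

```text
time: 1.45
tool_pos: [0.6579, -0.0489, 0.2076]
tool_rot: [0.879, 0.445, 0.153, 0.078]
force: [0.3, -2.0, 0.2]
finger_gap: 1.001
```

Run:
```python
from plan import *
snap('wrist','wrist2')
s=get_state(); _,_,ez=frame(PSI); print(s['tool_pos'],s['time'],s['force'])
go(s['tool_pos'],s['tool_rot'],C+.075*ez,dialR(1.745))
go(s['tool_pos'],s['tool_rot'],C+.015*ez,dialR(1.745))
```

```text
[ 0.65781675 -0.04601156  0.20697278] 1.5 [-0.20623837  0.73645424 -1.02752911]
rotvec [ 0.0006 -0.0063  0.0162] deg 0.99 shift cm [0.08 0.89 0.01]
rotvec [ 0.0006 -0.0063  0.0162] deg 0.99 shift cm [ 2.14  0.93 -5.63]
```

View pics/wrist2.png

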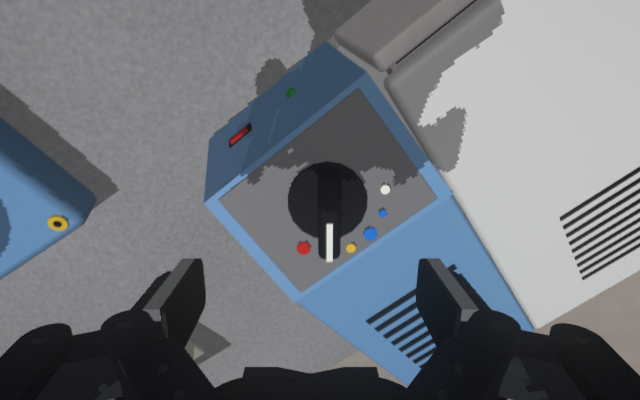

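>>> {"op": "move_arm", "data": {"rot": [[0,-0.006,0.016],[0,0,0],[0,0,0],[0,0,0],[0,0,0]], "linear": [[0.1,0.4,0],[0.4,0,-1],[0.4,0,-1],[0,0,0],[0,0,0]], "claw": [1,1,1,1,1]}}

```text
time: 1.92
tool_pos: [0.6692, -0.0354, 0.1894]
tool_rot: [0.872, 0.456, 0.158, 0.076]
force: [-0.5, -0.2, 0.2]
finger_gap: 1.008
```

Run:
```python
from plan import *
snap('wrist','wrist3')
s=get_state(); _,_,ez=frame(PSI); print(s['tool_pos'],s['time'],s['force'])
go(s['tool_pos'],s['tool_rot'],C+.015*ez,dialR(1.745))
d=ld('wrist3');print([proj(d,C+.042*ez),proj(d,C+.0*ez)])
```

```text
[ 0.66922434 -0.03581453  0.18991072] 1.9667 [-0.72527539  0.65016258 -0.07062132]
rotvec [-0.0002  0.0053 -0.01  ] deg 0.65 shift cm [ 0.99 -0.09 -3.92]
[array([302.56748353, 248.04349012]), array([303.69071131, 218.09418184])]
```

View pics/wrist3.png

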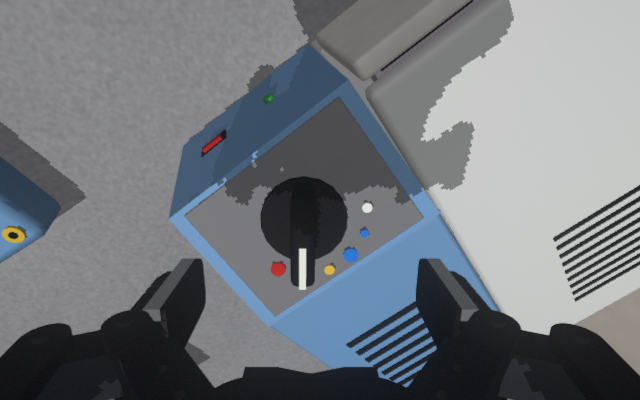

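>>> {"op": "move_arm", "data": {"rot": [[0,0.005,-0.01],[0,0,0],[0,0,0],[0,0,0],[0,0,0]], "linear": [[-0.2,-0.1,-0.5],[0.4,0,-1.1],[0.4,0,-1.1],[0.4,0,-1.2],[0,0,0]], "claw": [1,1,1,1,1]}}

```text
time: 2.38
tool_pos: [0.6781, -0.0379, 0.1479]
tool_rot: [0.876, 0.451, 0.154, 0.076]
force: [-0.6, -0.1, -0.4]
finger_gap: 1.004
```

Run:
```python
from plan import *
snap('wrist','wrist4')
s=get_state(); _,_,ez=frame(PSI); print(s['tool_pos'],s['time'],s['force'])
go(s['tool_pos'],s['tool_rot'],C+.015*ez,dialR(1.745))
print(ld('wrist4')['K'])
```

```text
[ 0.67819633 -0.03790531  0.14886355] 2.4333 [0.30135562 0.05054072 0.05869892]
rotvec [-0.0001 -0.0028  0.0012] deg 0.17 shift cm [0.1  0.12 0.18]
[[359.71831612   0.         310.29029654]
 [  0.         359.71831612 198.25344634]
 [  0.           0.           1.        ]]
```

View pics/wrist4.png

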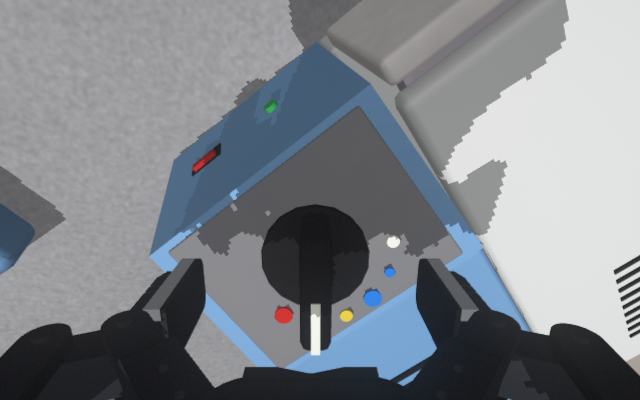

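>>> {"op": "move_arm", "data": {"rot": [[0,0,0],[0,0,0],[0,0,0],[0,0,0],[0,0,0]], "linear": [[0.1,0.1,0.2],[0,0,0],[0,0,0],[0,0,0],[0,0,0]], "claw": [-1,-1,-1,-1,-1], "squeeze": 40}}

```text
time: 2.85
tool_pos: [0.6802, -0.0371, 0.1539]
tool_rot: [0.875, 0.451, 0.157, 0.077]
force: [0.3, -0.8, 1.1]
finger_gap: 0.302
```

>>> {"op": "move_arm", "data": {"rot": [[0,0,0],[0,0,0],[0,0,0],[0,0,0],[0,0,0]], "linear": [[0,0,0],[0,0,0],[0,0,0],[0,0,0],[0,0,0]], "claw": [-1,-1,-1,-1,-1]}}

```text
time: 3.27
tool_pos: [0.6796, -0.0377, 0.1537]
tool_rot: [0.876, 0.451, 0.156, 0.077]
force: [-3.7, -2.2, 5.2]
finger_gap: 0.131
```

Run:
```python
from plan import *
snap('wrist','wrist5')
s=get_state(); _,_,ez=frame(PSI); print(s['tool_pos'],s['time'],s['force'],s['torque'],s['finger_gap'])
go(s['tool_pos'],s['tool_rot'],C+.015*ez,dialR(1.745))
go(s['tool_pos'],s['tool_rot'],C+.015*ez,dialR(.8727))
```

```text
[ 0.67954853 -0.03771469  0.15363357] 3.3167 [-3.66637964 -1.13750278  5.6292535 ] [-0.18472499  0.67686975 -0.00590932] 0.12898225208704314
rotvec [0.0005 0.0004 0.0022] deg 0.13 shift cm [-0.04  0.1  -0.29]
rotvec [-0.298  -0.0056  0.8218] deg 50.08 shift cm [-0.04  0.1  -0.29]
```

View pics/wrist5.png

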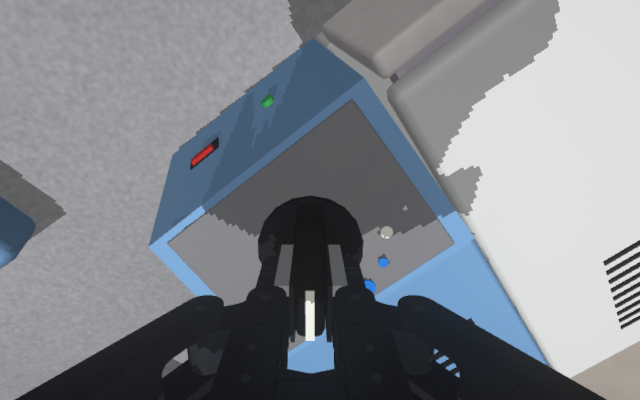

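>>> {"op": "move_arm", "data": {"rot": [[-0.03,-0.0006,0.082],[-0.03,-0.0006,0.082],[-0.03,-0.0006,0.082],[-0.03,-0.0006,0.082],[-0.03,-0.0006,0.082]], "linear": [[0,0,0],[0,0,0],[0,0,0],[0,0,0],[0,0,0]], "claw": [-1,-1,-1,-1,-1]}}

```text
time: 3.73
tool_pos: [0.6797, -0.0372, 0.1537]
tool_rot: [0.756, 0.632, 0.136, 0.109]
force: [-3.6, -0.8, 4.8]
finger_gap: 0.128
```

>>> {"op": "move_arm", "data": {"rot": [[-0.03,-0.0006,0.082],[-0.03,-0.0006,0.082],[-0.03,-0.0006,0.082],[-0.03,-0.0006,0.082],[-0.03,-0.0006,0.082]], "linear": [[0,0,0],[0,0,0],[0,0,0],[0,0,0],[0,0,0]], "claw": [-1,-1,-1,-1,-1]}}

```text
time: 4.15
tool_pos: [0.6797, -0.0367, 0.1537]
tool_rot: [0.601, 0.78, 0.109, 0.136]
force: [-3.3, -0.6, 5.6]
finger_gap: 0.134
```

>>> {"op": "move_arm", "data": {"rot": [[0,0,0],[0,0,0],[0,0,0],[0,0,0],[0,0,0]], "linear": [[0,0,0],[0,0,0],[0,0,0],[0,0,0],[0,0,0]], "claw": [-1,-1,-1,-1,-1]}}

```text
time: 4.57
tool_pos: [0.6797, -0.0367, 0.1537]
tool_rot: [0.602, 0.779, 0.109, 0.136]
force: [-3.6, -0.6, 6.0]
finger_gap: 0.132
```

Run:
```python
from plan import *
snap('wrist','wrist6')
s=get_state(); _,_,ez=frame(PSI); print(s['tool_pos'],s['time'],s['force'],s['torque'],s['finger_gap'],s['joint_positions'])
go(s['tool_pos'],s['tool_rot'],C+.015*ez,dialR(.8727))
```

```text
[ 0.67968843 -0.03666755  0.15370526] 4.6167 [-3.79055311 -1.21503196  5.79895283] [0.14685795 0.70722268 0.06255894] 0.12760519644887647 [ 0.2162459   0.5503482  -0.31331745  2.01421066  0.59928929  0.29312657
  1.25055046]
rotvec [0.0008 0.001  0.0006] deg 0.08 shift cm [-0.05 -0.   -0.3 ]
```

View pics/wrist6.png

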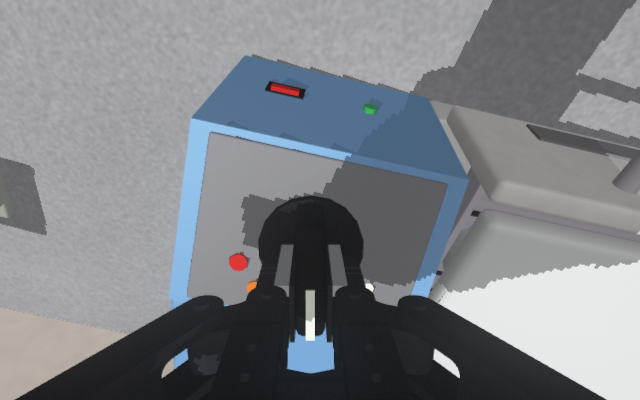

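>>> {"op": "move_arm", "data": {"rot": [[0,0,0],[0,0,0],[0,0,0],[0,0,0],[0,0,0]], "linear": [[0,0,0],[0,0,0],[0,0,0],[0,0,0],[0,0,0]], "claw": [0,0,0,0,0]}}

```text
time: 5.03
tool_pos: [0.6801, -0.0368, 0.1532]
tool_rot: [0.603, 0.779, 0.109, 0.136]
force: [0.3, -0.5, -0.5]
finger_gap: 0.499
```

>>> {"op": "move_arm", "data": {"rot": [[0,0,0],[0,0,0],[0,0,0],[0,0,0],[0,0,0]], "linear": [[-0.35,0,1],[-0.7,0,1.9],[-0.7,0,1.9],[-0.7,0,1.9],[0,0,0]], "claw": [0,0,0,0,0]}}

```text
time: 5.45
tool_pos: [0.6565, -0.0367, 0.2249]
tool_rot: [0.602, 0.778, 0.111, 0.138]
force: [1.2, -0.2, 0.2]
finger_gap: 0.502
```

Run:
```python
from plan import *
snap('wrist','wrist7')
s=get_state(); print(s['tool_pos'],s['time'],s['force'],s['finger_gap'])
```

```text
[ 0.65632563 -0.03696434  0.22324912] 5.5 [-0.5529074   0.36325543 -0.58359684] 0.5010837975404854
```

View pics/wrist7.png

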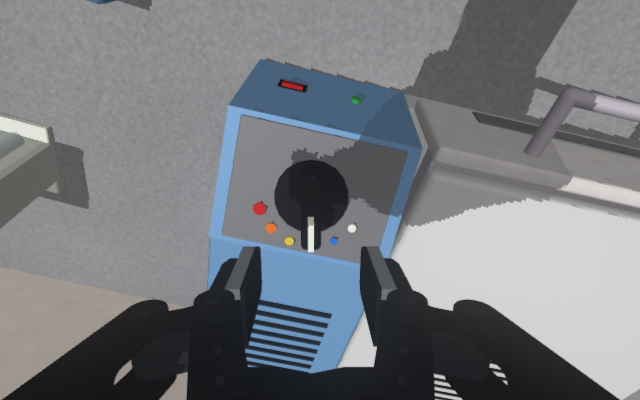

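Run:
```python
from plan import *
s=get_state()
x=np.array([-np.sin(.022),np.cos(.022),0]);z=np.array([0,0,-1.])
go(s['tool_pos'],s['tool_rot'],[.606,.159,.2],R.from_matrix(np.c_[x,np.cross(z,x),z]),7)
b=ld('wrist1')
crop('wrist1',230,0,350,200,3,'h1c')
```

```text
rotvec [ 0.0348  0.3537 -0.2293] deg 24.23 shift cm [-5.03 19.6  -2.32]
per row [ 0.005   0.0505 -0.0328] [-0.719  2.799 -0.332]
```

View pics/h1c.png

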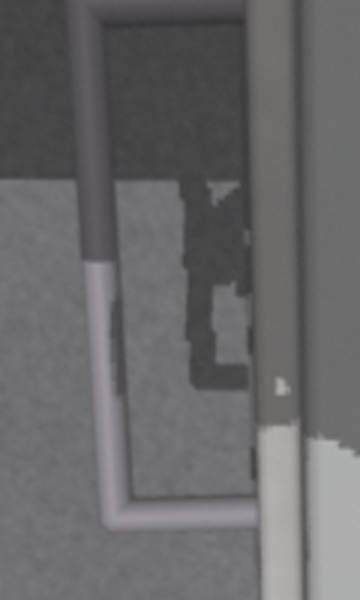

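Run:
```python
from plan import *
b=ld('wrist1')
for u,v in ((269,171),(258.6,3),(264,95)): print(onz(b,u,v,.115))
```

```text
[0.58438475 0.09489473 0.115     ]
[0.5796769  0.22388051 0.115     ]
[0.58187129 0.15723991 0.115     ]
```

>>> {"op": "move_arm", "data": {"rot": [[0.005,0.05,-0.033],[0.005,0.05,-0.033],[0.005,0.05,-0.033],[0.005,0.05,-0.033],[0.005,0.05,-0.033]], "linear": [[-0.7,2.5,0],[-0.7,2.8,0],[-0.7,2.8,0],[-0.7,2.8,0],[-0.7,2.8,0]], "claw": [-1,-1,-1,-1,-1]}}

```text
time: 5.92
tool_pos: [0.6198, 0.1013, 0.22]
tool_rot: [0.676, 0.736, 0.03, 0.038]
force: [0.8, -0.1, -0.8]
finger_gap: -0.001
```

>>> {"op": "move_arm", "data": {"rot": [[0.005,0.05,-0.033],[0.005,0.05,-0.033],[0,0,0],[0,0,0],[0,0,0]], "linear": [[-0.7,2.8,0],[-0.8,2.8,-1],[0,0.3,-1.3],[0,0,0],[0,0,0]], "claw": [-1,-1,-1,-1,-1]}}

```text
time: 6.33
tool_pos: [0.6045, 0.158, 0.1957]
tool_rot: [0.7, 0.714, -0.002, -0.001]
force: [0.3, -0.9, 0.4]
finger_gap: 0.001
```

Run:
```python
from plan import *
snap('wrist','wrist8')
s=get_state(); print(s['tool_pos'],s['time'],s['force'],s['finger_gap'])
x=np.array([-np.sin(.022),np.cos(.022),0]);z=np.array([0,0,-1.])
go(s['tool_pos'],s['tool_rot'],[.606,.159,.095],R.from_matrix(np.c_[x,np.cross(z,x),z]))
```

```text
[0.60518129 0.15720896 0.19649284] 6.3833 [ 0.63899779 -1.12833588  0.25849321] -0.001424073471115909
rotvec [ 0.0012 -0.0022  0.0027] deg 0.21 shift cm [  0.08   0.18 -10.15]
```

View pics/wrist8.png

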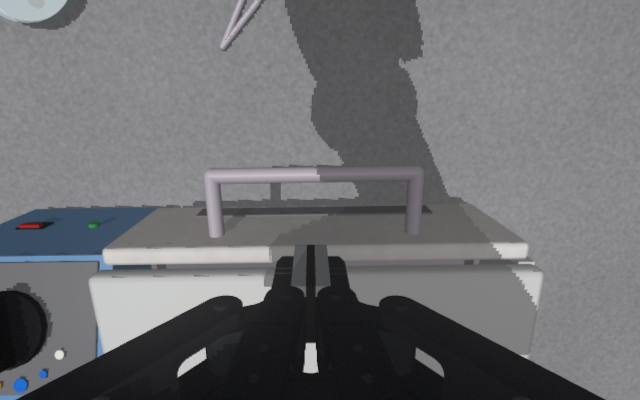

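Run:
```python
from plan import *
b=ld('wrist8')
for u,v in ((212,175),(418,173)): print('bar',onz(b,u,v,.115))
for u,v in ((106,248),(526,240)): print('paneltop front',onz(b,u,v,.136))
for u,v in ((106,263),(526,258)): print('paneltop back',onz(b,u,v,.136))
for u,v in ((94,275),(538,268)): print('roof',onz(b,u,v,.15))
```

```text
bar [0.58325647 0.09543729 0.115     ]
bar [0.57920106 0.22643823 0.115     ]
paneltop front [0.62564856 0.03373641 0.136     ]
paneltop front [0.61491494 0.2898871  0.136     ]
paneltop back [0.63577673 0.03235092 0.136     ]
paneltop back [0.62683551 0.29212876 0.136     ]
roof [0.63652646 0.03289459 0.15      ]
roof [0.62649697 0.29096763 0.15      ]
```

>>> {"op": "move_arm", "data": {"rot": [[0,0,0.012],[0,0,0],[0,0,0],[0,0,0],[0,0,0]], "linear": [[-0.3,0.2,-1.5],[0,0,-1.7],[0,0,-1.7],[0,0,0],[0,0,0]], "claw": [-1,-1,-1,-1,-1]}}

```text
time: 6.8
tool_pos: [0.6023, 0.1589, 0.1481]
tool_rot: [0.696, 0.718, -0.001, -0.0]
force: [0.2, -0.9, -0.3]
finger_gap: 0.002
```

Run:
```python
from plan import *
snap('wrist','wrist9')
snap('side','side9'); crop('side9',200,160,320,260,6,'s9c')
s=get_state(); print(s['tool_pos'],s['time'],s['force'],s['finger_gap'])
```

```text
[0.60346489 0.16030007 0.14949592] 6.9 [-0.4153058  -0.09925749  0.33925779] -0.003238017139560886
```

View pics/wrist9.png

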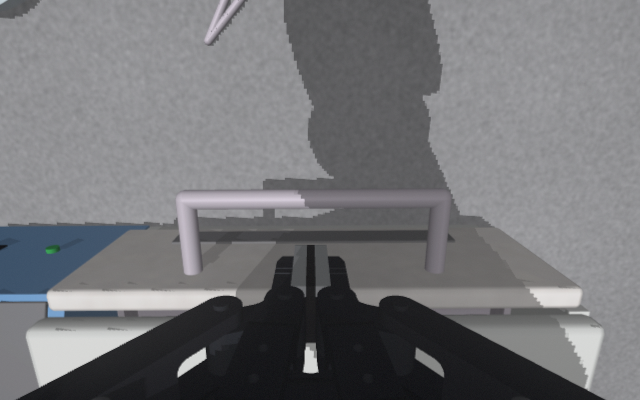

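View pics/s9c.png

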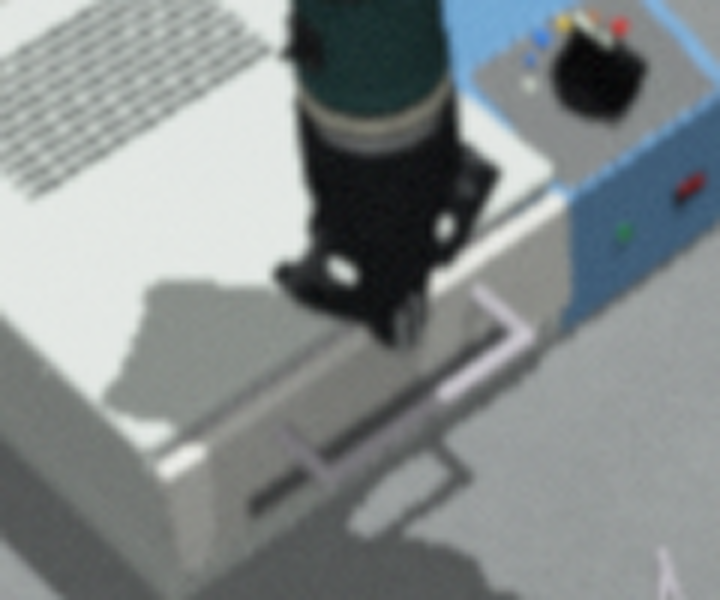

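>>> {"op": "move_arm", "data": {"rot": [[0,0,0],[0,0,0],[0,0,0],[0,0,0],[0,0,0]], "linear": [[-0.1,0,-1],[0,0,-1.5],[0,0,-1.5],[0,0,-1.2],[0,0,0]], "claw": [-1,-1,-1,-1,-1]}}

```text
time: 7.32
tool_pos: [0.6, 0.1602, 0.0941]
tool_rot: [0.696, 0.718, -0.002, -0.001]
force: [0.7, -0.3, 0.3]
finger_gap: 0.0
```

Run:
```python
from plan import *
snap('wrist','wrist10')
s=get_state(); print(s['tool_pos'],s['time'],s['force'],s['finger_gap'])
```

```text
[0.6006671  0.16059279 0.09520319] 7.3667 [-0.53461527  0.17099343  0.77633701] 0.00030856428378338546
```

View pics/wrist10.png

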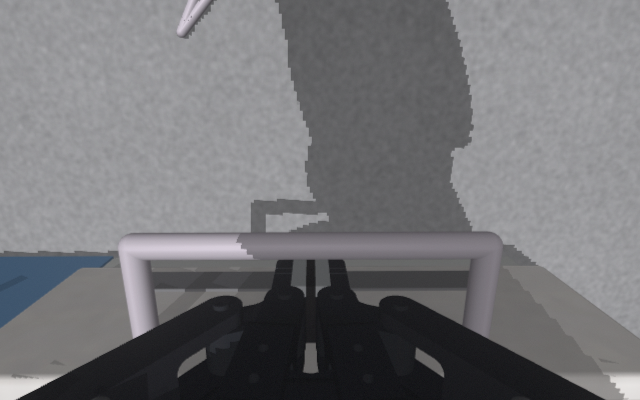

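>>> {"op": "move_arm", "data": {"rot": [[0,0,0],[0,0,0],[0,0,0],[0,0,0],[0,0,0]], "linear": [[-0.3,0,0],[-0.5,0,0],[-0.8,-0.03,0],[-1,-0.03,0],[-1,-0.03,0]], "claw": [-1,-1,-1,-1,-1]}}

```text
time: 7.78
tool_pos: [0.5658, 0.1603, 0.0973]
tool_rot: [0.696, 0.718, 0.001, 0.0]
force: [3.2, -0.8, 1.8]
finger_gap: -0.002
```

>>> {"op": "move_arm", "data": {"rot": [[0,0,0],[0,0,0],[0,0,0],[0,0,0],[0,0,0]], "linear": [[-1,-0.03,0],[-1,-0.03,0],[-1,-0.03,0],[-1,-0.03,0],[-1,-0.03,0]], "claw": [-1,-1,-1,-1,-1]}}

```text
time: 8.2
tool_pos: [0.5146, 0.1586, 0.0966]
tool_rot: [0.696, 0.718, 0.0, -0.0]
force: [4.2, -0.4, 1.9]
finger_gap: 0.002
```

>>> {"op": "move_arm", "data": {"rot": [[0,0,0],[0,0,0],[0,0,0],[0,0,0],[0,0,0]], "linear": [[-1,-0.03,0],[-1,-0.03,0],[-1,-0.03,0],[-1,-0.03,0],[-1,-0.03,0]], "claw": [-1,-1,-1,-1,-1]}}

```text
time: 8.62
tool_pos: [0.4644, 0.1569, 0.0962]
tool_rot: [0.696, 0.718, -0.0, -0.001]
force: [3.5, -1.0, 1.3]
finger_gap: 0.003
```

>>> {"op": "move_arm", "data": {"rot": [[0,0,0],[0,0,0],[0,0,0],[0,0,0],[0,0,0]], "linear": [[-0.8,-0.03,0],[-0.8,-0.03,0],[-0.5,0,0],[-0.4,0,0],[0,0,0]], "claw": [-1,-1,-1,-1,-1]}}

```text
time: 9.03
tool_pos: [0.4384, 0.156, 0.096]
tool_rot: [0.695, 0.719, -0.001, -0.001]
force: [-1.0, 0.3, -0.8]
finger_gap: -0.004
```

Run:
```python
from plan import *
snap('wrist','wrist11')
s=get_state(); print(s['tool_pos'],s['time'],s['force'],s['joint_positions'])
```

```text
[0.43871303 0.15623729 0.09589164] 9.0833 [-0.59844405  0.27975943  0.81032602] [-0.17371952  0.52444476 -0.34861668  2.2674996   0.43528138  0.41428271
  0.72208372]
```

View pics/wrist11.png

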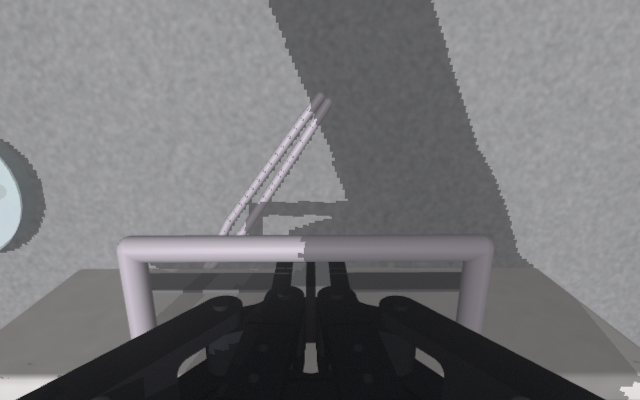

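>>> {"op": "move_arm", "data": {"rot": [[0,0,0],[0,0,0],[0,0,0],[0,0,0],[0,0,0]], "linear": [[-0.2,0,0],[-0.2,0,0],[-0.2,0,0],[0,0,0],[0,0,0]], "claw": [-1,-1,-1,-1,-1]}}

```text
time: 9.5
tool_pos: [0.4379, 0.1569, 0.0965]
tool_rot: [0.696, 0.718, 0.002, 0.001]
force: [6.9, -2.1, -4.1]
finger_gap: 0.001
```

Run:
```python
from plan import *
d=snap('wrist','wrist12')
s=get_state(); print(s['tool_pos'],s['time'],s['force'])
```

```text
[0.43790878 0.15685286 0.09649805] 9.55 [ 6.75237767 -1.33937869 -4.01794433]
```

View pics/wrist12.png

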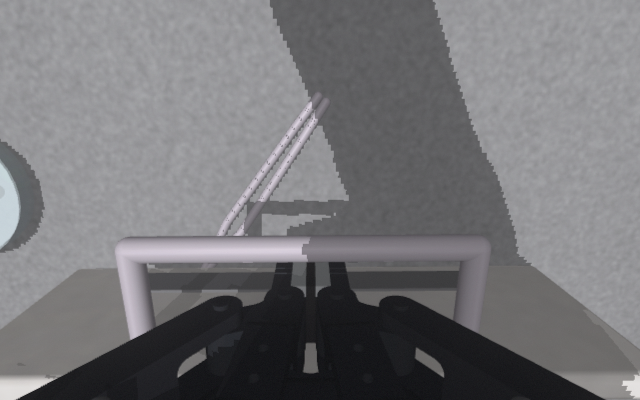

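>>> {"op": "move_arm", "data": {"rot": [[0,0,0],[0,0,0],[0,0,0],[0,0,0],[0,0,0]], "linear": [[0.5,0,0],[0.5,0,0],[0,0,1.5],[0,0,3],[0,0,4]], "claw": [-1,-1,-1,-1,-1]}}

```text
time: 9.97
tool_pos: [0.4418, 0.1557, 0.1799]
tool_rot: [0.695, 0.719, -0.004, -0.003]
force: [0.4, -0.6, -0.1]
finger_gap: 0.003
```

>>> {"op": "move_arm", "data": {"rot": [[0,0,0],[0,0,-0.12],[0,0,-0.12],[0,0,-0.12],[0,0,-0.12]], "linear": [[0,0,4],[1,0,3],[2,0,1],[2,0,0],[2,0,0]], "claw": [-1,-1,-1,-1,-1]}}

```text
time: 10.38
tool_pos: [0.5151, 0.1567, 0.2626]
tool_rot: [0.848, 0.53, 0.001, -0.0]
force: [-0.6, -0.2, -0.1]
finger_gap: 0.001
```

>>> {"op": "move_arm", "data": {"rot": [[0,0,-0.12],[0,0,-0.12],[0,0,-0.12],[0,0,-0.12],[0,0,-0.12]], "linear": [[1.5,0,0],[1.5,0,0],[0.3,0,0],[0,0,0],[0,0,0]], "claw": [1,1,1,1,1]}}

```text
time: 10.8
tool_pos: [0.5469, 0.1566, 0.2605]
tool_rot: [0.967, 0.256, -0.001, -0.001]
force: [0.0, -0.1, -0.8]
finger_gap: 0.709
```

>>> {"op": "move_arm", "data": {"rot": [[0,0,-0.12],[0,0,-0.12],[0,0,-0.12],[0,0,-0.12],[0,0,0]], "linear": [[0,0,0],[0,0,0],[0,0,0],[0,0,0],[0,0,0]], "claw": [1,1,1,1,1]}}

```text
time: 11.22
tool_pos: [0.5464, 0.1568, 0.2607]
tool_rot: [1.0, 0.021, -0.001, -0.0]
force: [0.2, -0.6, 0.0]
finger_gap: 1.001
```

Run:
```python
from plan import *
d=snap('wrist','wrist13')
s=get_state(); print(s['tool_pos'],s['tool_rot'],s['time'],s['force'],s['joint_positions'])
```

```text
[0.54660597 0.15679604 0.26077871] [ 9.99732371e-01  2.31251798e-02 -6.00564933e-04 -2.26996588e-04] 11.2667 [-0.77393238  0.47539421 -0.06610013] [-0.25270994  0.36384282 -0.13841642  1.93234706  0.06424162  0.85057739
 -0.37836547]
```

View pics/wrist13.png

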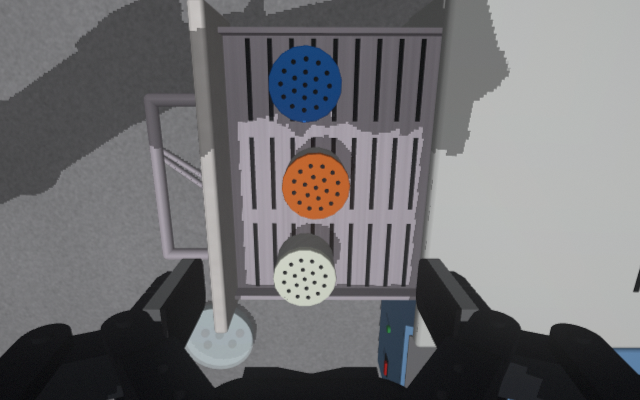

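```bash
cat > tins.py <<'E'
from plan import *
def find(name,z,cl):
    d=ld(name); hsv=cv2.cvtColor(d['px'],cv2.COLOR_BGR2HSV)
    lo,hi={'o':((5,150,120),(18,255,255)),'b':((100,150,60),(125,255,200))}[cl]
    m=cv2.morphologyEx(cv2.inRange(hsv,lo,hi),cv2.MORPH_CLOSE,np.ones((9,9)))
    n,l,st,ce=cv2.connectedComponentsWithStats(m); i=1+np.argmax(st[1:,4])
    cs=cv2.findContours((l==i).astype('uint8'),0,2)[0][0]; (u,v),_,_=cv2.fitEllipse(cs)
    print(cl,st[i],(u,v)); return onz(d,u,v,z)
E
python3 - <<'E'
from tins import *
d=ld('wrist13')
print(find('wrist13',.126,'o'),find('wrist13',.126,'b'),onz(d,305,277,.126))
print('bar',onz(d,153,100,.115),onz(d,169,252,.115)); print('dryer front top',onz(d,447,20,.15),onz(d,418,340,.15))
E
```

```text
o [ 282  154   68   65 3412] (315.33245849609375, 185.7560577392578)
b [ 269   46   72   76 4356] (304.5039367675781, 83.25375366210938)
[0.54919082 0.15801274 0.126     ] [0.5376811  0.23544058 0.126     ] [0.54399855 0.07668451 0.126     ]
bar [0.42050576 0.21843597 0.115     ] [0.42401051 0.08990911 0.115     ]
dryer front top [0.6280312 0.2773307 0.15     ] [0.63995807 0.03558971 0.15      ]
```

>>> {"op": "move_arm", "data": {"rot": [[0,0,0],[0,0,0],[0,0,0],[0,0,0],[0,0,0]], "linear": [[0.25,0.1,-2],[0,0,-3],[0,0,-3],[0,0,-3],[0,0,-1]], "claw": [1,1,1,1,1]}}

```text
time: 11.68
tool_pos: [0.5468, 0.1567, 0.1374]
tool_rot: [1.0, 0.023, -0.003, 0.001]
force: [-0.7, 0.9, -0.7]
finger_gap: 0.999
```

>>> {"op": "move_arm", "data": {"rot": [[0,0,0],[0,0,0],[0,0,0],[0,0,0],[0,0,0]], "linear": [[0,0,-0.6],[0,0,0],[0,0,0],[0,0,0],[0,0,0]], "claw": [1,1,1,1,1]}}

```text
time: 12.1
tool_pos: [0.5511, 0.1579, 0.1369]
tool_rot: [1.0, 0.022, 0.002, -0.001]
force: [-0.1, -0.3, 0.7]
finger_gap: 1.002
```

Run:
```python
from tins import *
d=snap('wrist','wrist14')
s=get_state(); print(s['tool_pos'],s['tool_rot'],s['time'],s['force']); print(find('wrist14',.126,'o'))
```

```text
[0.5509668  0.15786086 0.13673657] [ 9.99763063e-01  2.16861752e-02  1.68562308e-03 -8.27939039e-04] 12.15 [-0.36658963 -0.00531498  0.17965004]
o [ 251  199  116  108 9551] (308.2435607910156, 252.5801544189453)
[0.54933642 0.15853352 0.126     ]
```

View pics/wrist14.png

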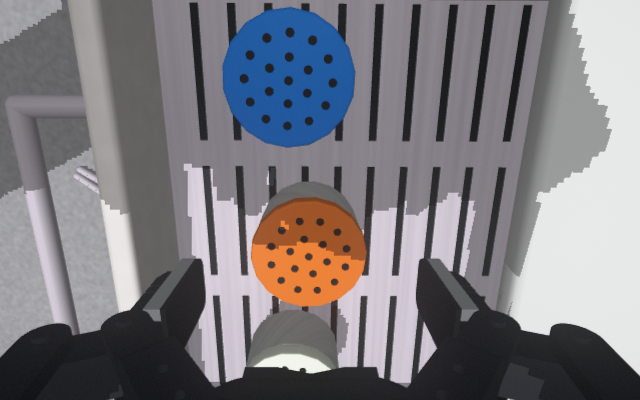

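Tin lid is centred at (308,253) between the fingers. Descend the remaining 4.2 cm and grip.

>>> {"op": "move_arm", "data": {"rot": [[0,0,0],[0,0,0],[0,0,0],[0,0,0],[0,0,0]], "linear": [[-0.15,0,-1.2],[0,0,-1.5],[0,0,-1.5],[0,0,0],[0,0,0]], "claw": [1,1,1,1,1]}}

```text
time: 12.57
tool_pos: [0.5483, 0.1575, 0.0935]
tool_rot: [1.0, 0.022, 0.0, -0.0]
force: [0.4, 0.1, 0.5]
finger_gap: 1.002
```

>>> {"op": "move_arm", "data": {"rot": [[0,0,0],[0,0,0],[0,0,0],[0,0,0],[0,0,0]], "linear": [[0,0,0],[0,0,0],[0,0,0],[0,0,0],[0,0,0]], "claw": [-1,-1,-1,-1,-1], "squeeze": 25}}

```text
time: 12.98
tool_pos: [0.5494, 0.1578, 0.0945]
tool_rot: [1.0, 0.022, 0.001, -0.001]
force: [-0.2, -0.7, 5.8]
finger_gap: 0.625
```

>>> {"op": "move_arm", "data": {"rot": [[0,0,0],[0,0,0],[0,0,0],[0,0,0],[0,0,0]], "linear": [[0,0,0],[0,0,0],[0,0,0],[0,0,0],[0,0,0]], "claw": [-1,-1,-1,-1,-1]}}

```text
time: 13.4
tool_pos: [0.5494, 0.1578, 0.0945]
tool_rot: [1.0, 0.022, 0.001, -0.001]
force: [-0.5, 0.0, 5.8]
finger_gap: 0.621
```

Run:
```python
from tins import *
d=snap('wrist','wrist15')
s=get_state(); print(s['tool_pos'],s['tool_rot'],s['time'],s['force'],s['finger_gap'])
```

```text
[0.54943785 0.15774496 0.09451802] [ 9.99767547e-01  2.15045314e-02  1.40447728e-03 -6.59587348e-04] 13.45 [-0.5095202   0.03242014  6.37575417] 0.6243037766917644
```

View pics/wrist15.png

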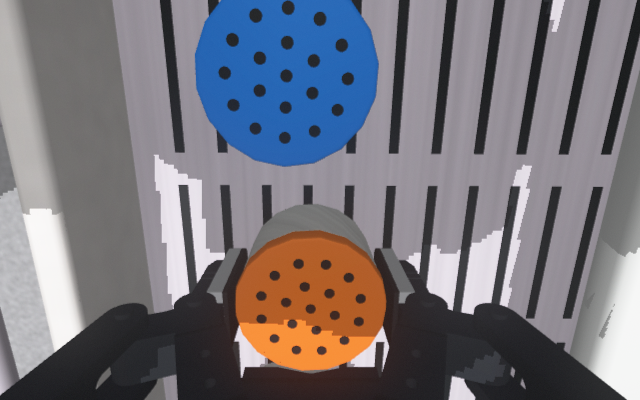

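>>> {"op": "move_arm", "data": {"rot": [[0,0,0],[0,0,0],[0,0,0],[0,0,0],[0,0,0]], "linear": [[0,0,0.5],[0,0,1.5],[0,0,2.5],[0,0,3],[0,0,3]], "claw": [-1,-1,-1,-1,-1], "squeeze": 35}}

```text
time: 13.87
tool_pos: [0.5474, 0.1571, 0.1988]
tool_rot: [1.0, 0.022, -0.001, -0.0]
force: [0.2, 0.2, -0.8]
finger_gap: 0.622
```

>>> {"op": "move_arm", "data": {"rot": [[0,0,0],[0,0,0],[0,0,0],[0,0,0],[0,0,0]], "linear": [[0,0,2],[0,0,1],[0,0,0],[0,0,0],[0,0,0]], "claw": [-1,-1,-1,-1,-1]}}

```text
time: 14.28
tool_pos: [0.5472, 0.157, 0.2266]
tool_rot: [1.0, 0.022, -0.001, 0.0]
force: [-0.6, 0.6, -1.6]
finger_gap: 0.621
```

Run:
```python
from tins import *
for n in ('scene','side','wrist'): snap(n,n+'16')
s=get_state(); print(s['tool_pos'],s['tool_rot'],s['time'],s['force'],s['finger_gap'])
a=ld('scene0');b=ld('side0')
print(onz(a,263,270.7,.071),onz(b,385,174,.071))
crop('scene16',190,220,320,320,6,'c16c');crop('side16',340,140,440,230,7,'s16c')
```

```text
[0.54746561 0.15713818 0.22659601] [ 9.99765372e-01  2.16242987e-02 -1.25635372e-03  1.11648111e-04] 14.4333 [ 0.35228939  0.91130497 -0.97696937] 0.6182155041139064
[ 0.53971707 -0.30258193  0.071     ] [ 0.52967803 -0.29856385  0.071     ]
```

View pics/wrist16.png

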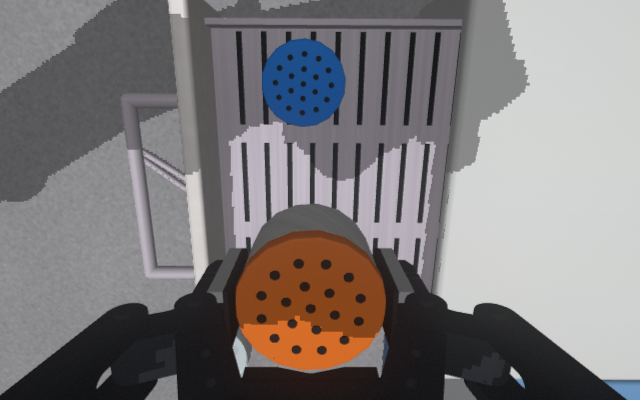

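View pics/c16c.png

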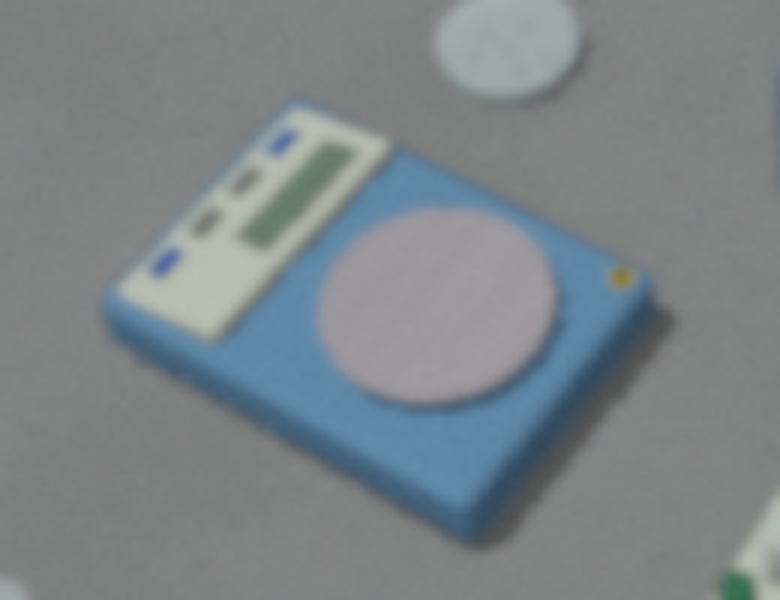

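View pics/s16c.png

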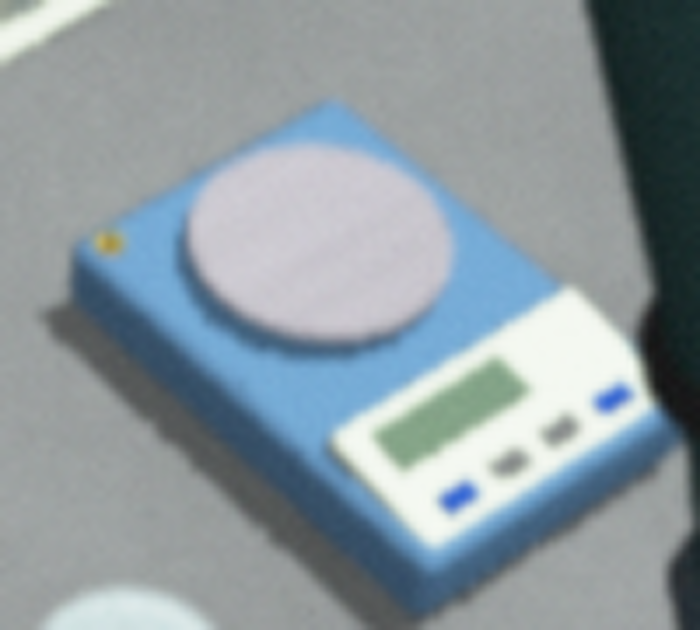

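Run:
```python
from tins import *
a=ld('scene16');b=ld('side16')
print(onz(a,262.8,271,.071),onz(b,385.6,174.4,.071), tri((a,262.8,271),(b,385.6,174.4)))
print('beaker',onz(a,187,328,.09), onz(b,460,148,.09))
```

```text
[ 0.53979069 -0.30390134  0.071     ] [ 0.52702783 -0.29874772  0.071     ] [ 0.53361313 -0.30197559  0.06401483]
beaker [ 0.46313863 -0.58832083  0.09      ] [ 0.4311134  -0.57887221  0.09      ]
```

View pics/scene16.png

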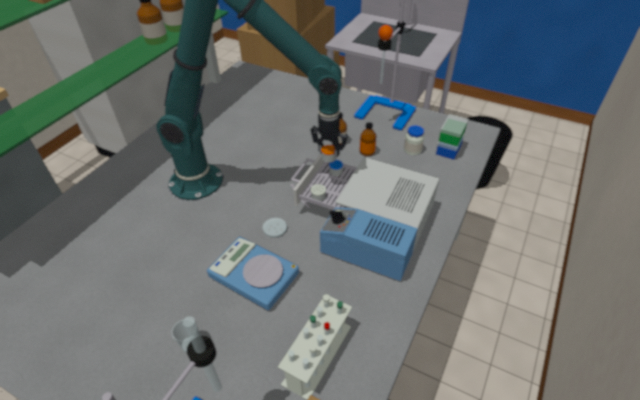

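>>> {"op": "move_arm", "data": {"rot": [[0,0,0],[0,0,0],[0,0,0],[0,0,0],[0,0,0]], "linear": [[0,-1,0],[0,-2,0],[0,-3,0],[0,-3,0],[0,-3,0]], "claw": [-1,-1,-1,-1,-1]}}

```text
time: 14.85
tool_pos: [0.548, 0.0356, 0.2277]
tool_rot: [1.0, 0.022, -0.0, -0.0]
force: [0.2, 0.2, -1.7]
finger_gap: 0.626
```

>>> {"op": "move_arm", "data": {"rot": [[0,0,0],[0,0,0],[0,0,0],[0,0,0],[0,0,0]], "linear": [[0,-3,0],[0,-3,0],[0,-3,0],[0,-3,0],[0,-3,0]], "claw": [-1,-1,-1,-1,-1]}}

```text
time: 15.27
tool_pos: [0.5476, -0.1148, 0.2277]
tool_rot: [1.0, 0.021, -0.0, -0.0]
force: [1.3, 0.2, -1.4]
finger_gap: 0.618
```

>>> {"op": "move_arm", "data": {"rot": [[0,0,0],[0,0,0],[0,0,0],[0,0,0],[0,0,0]], "linear": [[-0.2,-3,0],[-0.2,-3,0],[-0.2,-3,0],[-0.2,-3,0],[-0.2,-3,0]], "claw": [-1,-1,-1,-1,-1]}}

```text
time: 15.68
tool_pos: [0.5373, -0.2647, 0.2277]
tool_rot: [1.0, 0.021, -0.0, -0.0]
force: [0.4, 0.1, -1.5]
finger_gap: 0.614
```

>>> {"op": "move_arm", "data": {"rot": [[0,0,0],[0,0,0],[0,0,0],[0,0,0],[0,0,0]], "linear": [[-0.2,-3,0],[0,-3,0],[0,-2.5,0],[0,-1.5,0],[0,-0.7,0]], "claw": [-1,-1,-1,-1,-1]}}

```text
time: 16.1
tool_pos: [0.5349, -0.3732, 0.2276]
tool_rot: [1.0, 0.019, -0.0, 0.0]
force: [0.6, 0.3, -1.3]
finger_gap: 0.621
```

Run:
```python
from tins import *
for n in ('wrist',): snap(n,n+'17')
s=get_state(); print(s['tool_pos'],s['tool_rot'],s['time'],s['force'],s['finger_gap'],s['joint_positions'])
```

```text
[ 0.53525469 -0.37289979  0.2277028 ] [ 9.99808062e-01  1.95900743e-02 -1.12310086e-04  2.35318855e-04] 16.15 [-0.31009528 -1.6076149  -1.20394097] 0.6222427694455597 [ 0.57349897  0.50256878 -0.0496925   1.78266631  0.0323423   0.85708338
  0.54794975]
```

View pics/wrist17.png

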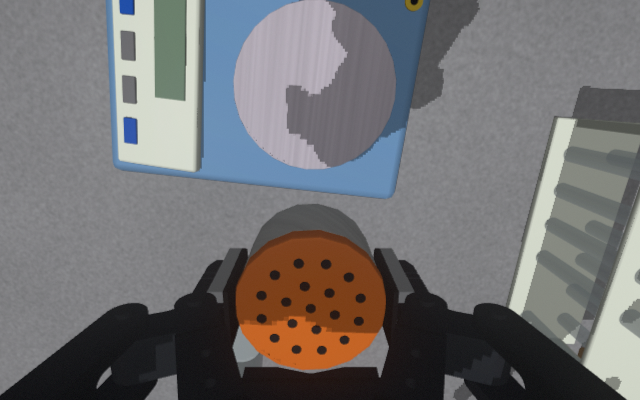

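Run:
```python
from tins import *
crop('wrist17',220,0,420,190,4,'w17c')
d=ld('wrist17')
l,r,b=[onz(d,*p,.071) for p in ((234,84),(396,84),(315,169))]; print(l,r,b,(l+r)/2,b[1]+.065)
```

```text
[ 0.47010845 -0.29686295  0.071     ] [ 0.59867644 -0.29191645  0.071     ] [ 0.53731805 -0.36306733  0.071     ] [ 0.53439245 -0.2943897   0.071     ] -0.29806732671248615
```

View pics/w17c.png

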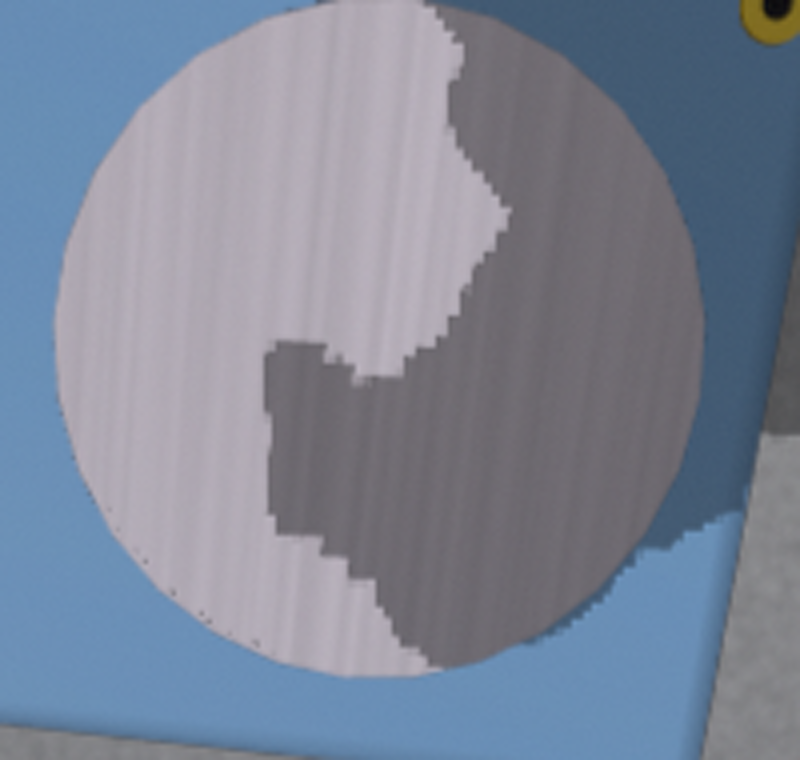

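>>> {"op": "move_arm", "data": {"rot": [[0,0,0],[0,0,0],[0,0,0],[0,0,0],[0,0,0]], "linear": [[0,1.5,0],[0,2.5,0],[0,2,-1],[0,1.6,-1.5],[0,0,-2]], "claw": [-1,-1,-1,-1,-1]}}

```text
time: 16.57
tool_pos: [0.5385, -0.2846, 0.1841]
tool_rot: [1.0, 0.027, 0.002, -0.003]
force: [1.0, 0.8, -2.3]
finger_gap: 0.625
```

>>> {"op": "move_arm", "data": {"rot": [[0,0,0],[0,0,0],[0,0,0],[0,0,0],[0,0,0]], "linear": [[0,0,-2.5],[0,0,-2.5],[0,0,-2],[0,0,-1],[0,0,0]], "claw": [-1,-1,-1,-1,-1]}}

```text
time: 16.98
tool_pos: [0.5352, -0.2896, 0.1011]
tool_rot: [1.0, 0.023, -0.002, -0.002]
force: [-0.8, -0.1, 0.0]
finger_gap: 0.621
```

Run:
```python
from tins import *
for n in ('wrist','scene','side'): snap(n,n+'18')
s=get_state(); print(s['tool_pos'],s['tool_rot'],s['time'],s['force'],s['finger_gap'])
crop('scene18',200,220,320,310,6,'c18c')
```

```text
[ 0.53757163 -0.29270695  0.10443513] [ 9.99752270e-01  2.22212516e-02  1.24283006e-03 -2.65537362e-04] 17.1333 [-0.84858507 -0.31874907 -0.47798796] 0.6231260751500337
```

View pics/wrist18.png

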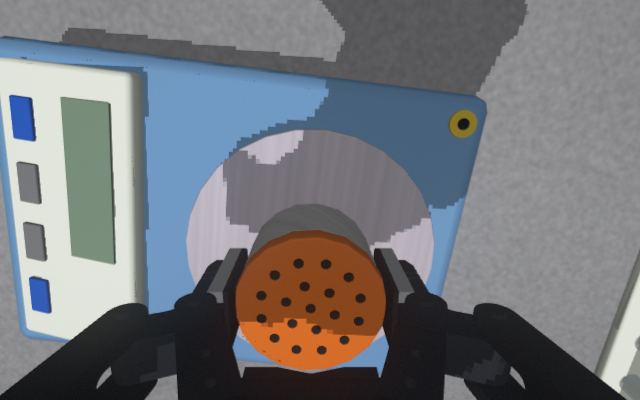

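View pics/c18c.png

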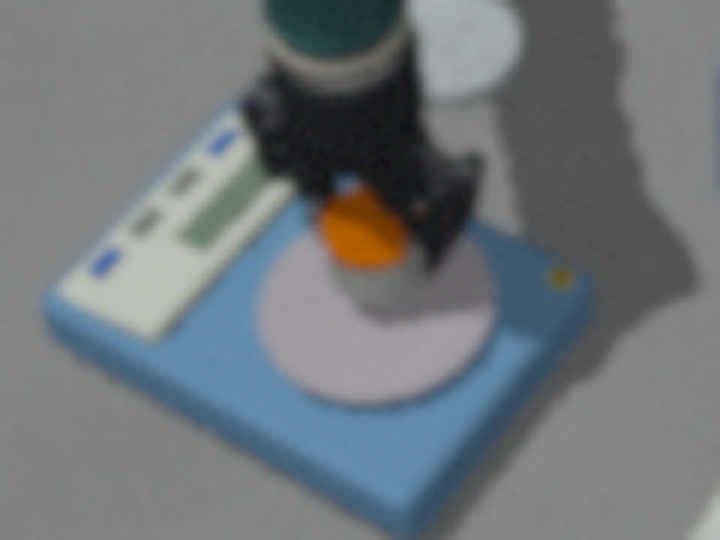

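Run:
```python
from tins import *
d=ld('wrist18')
l,r,t=[onz(d,*p,.071) for p in ((187,240),(434,240),(311,129))]; print(l,r,t,(l+r)/2,t[1]-.065)
```

```text
[ 0.47007912 -0.29377068  0.071     ] [ 0.59832405 -0.28755012  0.071     ] [ 0.53190789 -0.23380772  0.071     ] [ 0.53420158 -0.2906604   0.071     ] -0.2988077232204266
```

>>> {"op": "move_arm", "data": {"rot": [[0,0,0],[0,0,0],[0,0,0],[0,0,0],[0,0,0]], "linear": [[-0.3,-0.5,0],[0,0,-0.7],[0,0,-0.7],[0,0,-0.4],[0,0,0]], "claw": [-1,-1,-1,-1,-1]}}

```text
time: 17.55
tool_pos: [0.5326, -0.2981, 0.0842]
tool_rot: [1.0, 0.021, -0.001, -0.001]
force: [-0.3, 1.2, -1.6]
finger_gap: 0.623
```

>>> {"op": "move_arm", "data": {"rot": [[0,0,0],[0,0,0],[0,0,0],[0,0,0],[0,0,0]], "linear": [[0,0,0],[0,0,0],[0,0,0],[0,0,0],[0,0,0]], "claw": [-1,-1,-1,-1,-1]}}

```text
time: 17.97
tool_pos: [0.5337, -0.2985, 0.0855]
tool_rot: [1.0, 0.022, 0.001, -0.0]
force: [0.6, -0.2, -0.9]
finger_gap: 0.619
```

>>> {"op": "move_arm", "data": {"rot": [[0,0,0],[0,0,0],[0,0,0],[0,0,0],[0,0,0]], "linear": [[0,0,-0.15],[0,0,-0.15],[0,0,-0.15],[0,0,-0.1],[0,0,0]], "claw": [-1,-1,-1,-1,-1]}}

```text
time: 18.38
tool_pos: [0.5335, -0.2985, 0.0797]
tool_rot: [1.0, 0.022, 0.0, -0.0]
force: [-0.0, 0.4, -1.1]
finger_gap: 0.613
```

>>> {"op": "move_arm", "data": {"rot": [[0,0,0],[0,0,0],[0,0,0],[0,0,0],[0,0,0]], "linear": [[0,0,0],[0,0,0],[0,0,0],[0,0,0],[0,0,0]], "claw": [-1,-1,-1,-1,-1]}}

```text
time: 18.8
tool_pos: [0.5335, -0.2985, 0.0798]
tool_rot: [1.0, 0.022, 0.0, -0.0]
force: [-0.1, -0.2, -2.0]
finger_gap: 0.62
```

>>> {"op": "move_arm", "data": {"rot": [[0,0,0],[0,0,0],[0,0,0],[0,0,0],[0,0,0]], "linear": [[0,0,-0.1],[0,0,0],[0,0,-0.1],[0,0,0],[0,0,0]], "claw": [-1,-1,-1,-1,-1]}}

```text
time: 19.22
tool_pos: [0.5335, -0.2985, 0.0796]
tool_rot: [1.0, 0.021, 0.0, -0.0]
force: [-3.4, 1.7, 10.6]
finger_gap: 0.621
```

Run:
```python
from tins import *
for n in ('wrist','scene','side'): snap(n,n+'19')
s=get_state(); print(s['tool_pos'],s['time'],s['force'])
crop('scene19',230,230,310,300,8,'c19c');crop('side19',350,140,420,200,8,'s19c')
```

```text
[ 0.53349903 -0.2985494   0.07962072] 19.3667 [-3.48474094  2.14781419 11.16323904]
```

View pics/c19c.png

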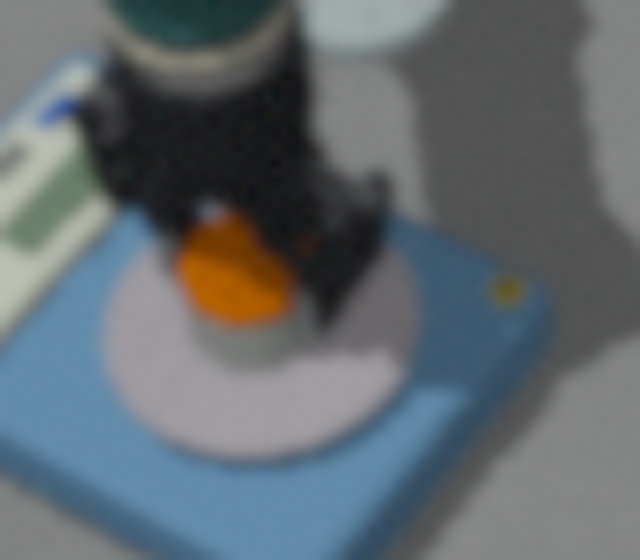

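View pics/wrist19.png

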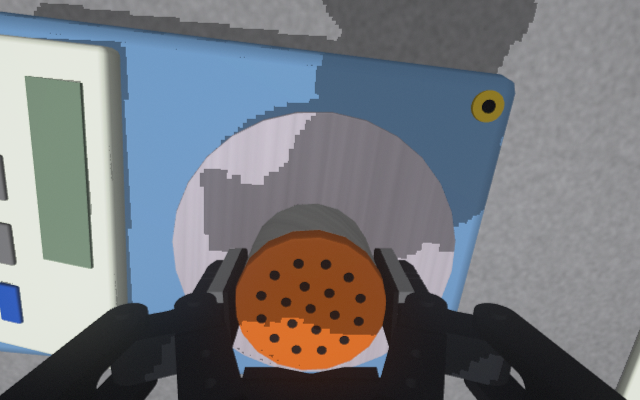

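Run:
```python
from tins import *
d=ld('wrist19')
l,r,t=[onz(d,*p,.071) for p in ((173,242),(455,242),(315,112))]; print((l+r)/2,t[1]-.065)
print(find('wrist19',.111,'o'))
```

```text
[ 0.53402393 -0.29149235  0.071     ] -0.2988015069108516
o [  236   237   150   133 15592] (310.0124206542969, 302.92364501953125)
[ 0.53251915 -0.29764048  0.111     ]
```

>>> {"op": "move_arm", "data": {"rot": [[0,0,0],[0,0,0],[0,0,0],[0,0,0],[0,0,0]], "linear": [[0,0,0.1],[0,0,0],[0,0,0],[0,0,0],[0,0,0]], "claw": [-1,-1,-1,-1,-1]}}

```text
time: 19.78
tool_pos: [0.5338, -0.2987, 0.0796]
tool_rot: [1.0, 0.022, 0.001, -0.0]
force: [-1.5, 0.9, 7.3]
finger_gap: 0.622
```

>>> {"op": "move_arm", "data": {"rot": [[0,0,0],[0,0,0],[0,0,0],[0,0,0],[0,0,0]], "linear": [[0,0,0.05],[0,0,0],[0,0,0],[0,0,0],[0,0,0]], "claw": [0.35,0.5,0.7,0.9,1]}}

```text
time: 20.2
tool_pos: [0.5335, -0.2984, 0.079]
tool_rot: [1.0, 0.022, 0.0, -0.0]
force: [0.5, -0.8, -0.1]
finger_gap: 1.0
```

>>> {"op": "move_arm", "data": {"rot": [[0,0,0],[0,0,0],[0,0,0],[0,0,0],[0,0,0]], "linear": [[0,0,0],[0,0,0.5],[0,0,1.5],[0,0,2],[0,0,3]], "claw": [1,1,1,1,1]}}

```text
time: 20.62
tool_pos: [0.5318, -0.2977, 0.1482]
tool_rot: [1.0, 0.022, -0.002, -0.002]
force: [-0.1, -1.5, -0.5]
finger_gap: 0.997
```

>>> {"op": "move_arm", "data": {"rot": [[0,0,0],[0,0,0],[0,0,0],[0,0,0],[0,0,0]], "linear": [[0,0,3],[0,-2,3],[0,-3,3],[0,-3,1],[0,0,0]], "claw": [1,1,1,1,1]}}

```text
time: 21.03
tool_pos: [0.5337, -0.3876, 0.2537]
tool_rot: [1.0, 0.017, 0.004, 0.005]
force: [-1.0, -1.1, 0.0]
finger_gap: 1.004
```

Run:
```python
from tins import *
for n in ('wrist','scene','side'): snap(n,n+'20')
s=get_state(); print(s['tool_pos'],s['time'],s['force'])
d=ld('wrist20');print(find('wrist20',.111,'o'))
```

```text
[ 0.53297268 -0.37763994  0.24865292] 21.1833 [ 0.10820131  1.49469188 -0.21928096]
o [ 277   29   67   65 2984] (307.83184814453125, 59.917274475097656)
[ 0.52860959 -0.29370794  0.111     ]
```

View pics/wrist20.png

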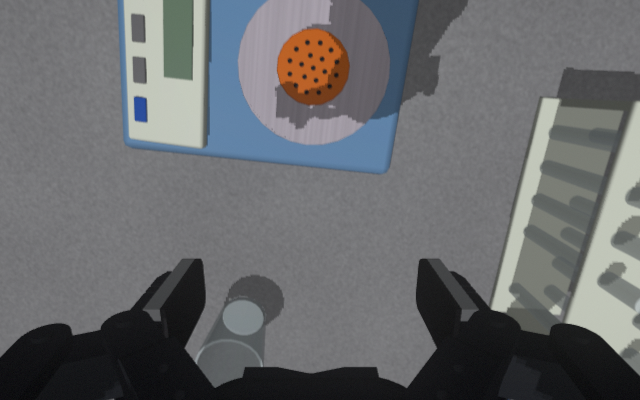

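View pics/scene20.png

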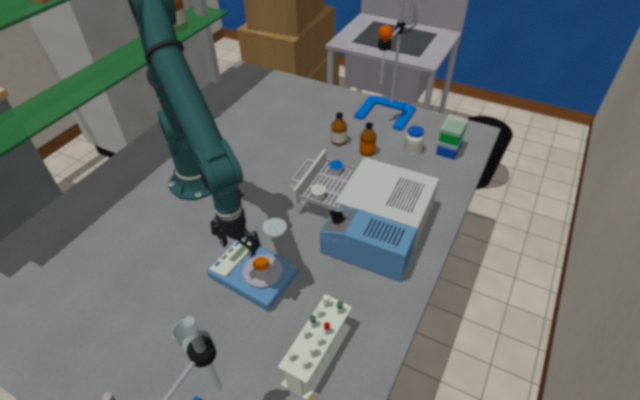

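View pics/side20.png

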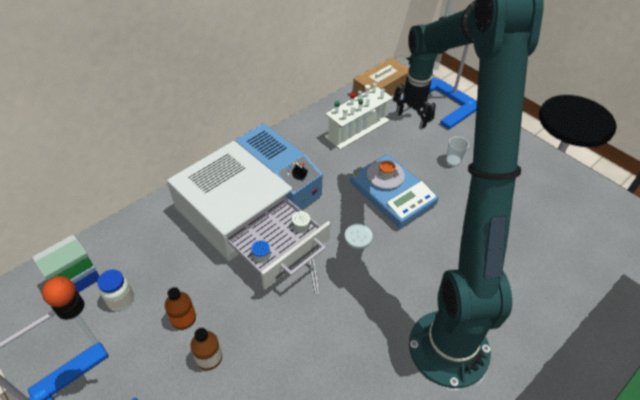

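Run:
```python
from tins import *
p=ld('side20')['px']; a=cv2.resize(p[140:220,270:340],None,fx=5,fy=5,interpolation=2); b=cv2.resize(p[140:220,350:430],None,fx=5,fy=5,interpolation=2)
cv2.imwrite('pics/f20.png',np.hstack([a,b]))
d=ld('wrist20'); print('lid',onz(d,313,66.5,.111)); l,r,t=[onz(d,*q,.071) for q in ((238,65),(390,65),(315,145))]; print('pan',(l+r)/2,t[1]+.065)
```

```text
lid [ 0.53260851 -0.29816203  0.111     ]
pan [ 0.53394963 -0.2947446   0.071     ] -0.2976190769864708
```

View pics/f20.png

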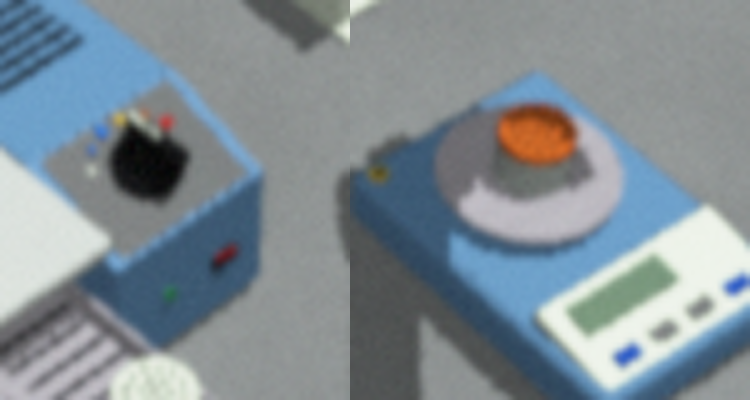

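Run:
```python
from tins import *
d=ld('side20'); eu,el,ez=frame(PSI)
for th in (.436,.873,1.309): 
    u=eu*np.cos(PH-th)+el*np.sin(PH-th); print(th,[((proj(d,C+.042*ez+r*u)-[270,140])*5).round() for r in (.001,.023)])
d=ld('wrist7')
for th in (.436,.873,1.309): 
    u=eu*np.cos(PH-th)+el*np.sin(PH-th); print(th,[proj(d,C+.042*ez+r*u).round() for r in (.001,.023)])
job_done()
```

```text
0.436 [array([149., 131.]), array([116., 121.])]
0.873 [array([150., 130.]), array([123., 109.])]
1.309 [array([150., 130.]), array([134., 102.])]
0.436 [array([311., 218.]), array([327., 250.])]
0.873 [array([310., 218.]), array([310., 254.])]
1.309 [array([309., 218.]), array([294., 250.])]
the job is handed in; nothing more can be done
```

The job is handed in: the dryer is on full cool air, the tray is out, and the orange-lidded tin is on the balance pan. It took about 21 s of the 72 s allowed. I saw no dangerous forces: the largest reading was about 11 N, when the tin touched down.

- **Selector:** I turned it two clicks down, from the orange dot (warm) to the large blue dot. After release, the pointer line in the wrist picture ran from about (311,218) to (311,252). Full cool air should read (310,218) to (310,254), so it matches. The line in the side picture also fits that position best.
- **Tray:** I hooked the handle and pulled until it met the stop. The force rose to about 7 N against roughly 3 N of sliding friction, and the tool stopped moving. The handle then measured about 159 mm out, within camera error of the full 160 mm.
- **Orange tin:** It was the middle tin. It stands upright, about 2 mm from the pan centre by the wrist camera, and I opened the gripper only after it touched the pan.
- **Everything else:** The blue and white tins are still standing on the tray. The bottles, beaker, dish and forceps look unmoved in the last pictures, which I judged by eye only.

**Disagreements:**
- The two room cameras put the pan centre about 13 mm apart, so I relied on the wrist camera.
- A first automatic fit of the lid after release was a few mm off because of shadow, so I measured that position again by eye.

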